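# Latch the sprung work holder with its gravity bar

### The job

Clamp the wooden block in the work holder: lift the latch bar by its round grip over the lip of the strike plate, slide the jaw home so that it squeezes the block against the sprung pad, and hold it there while the bar sinks fully down into the notch; then let go, leaving the bar to hold the jaw by itself. Feel for the notch, never force the bar against the strike plate, and leave the other things on the bench where they are.

Things in the scene. Friction and masses are not known exactly. Their poses are not given: they have to be found in the camera images.
- jig: Work holder's plywood base, 250 x 144 x 15 mm, screwed to the bench. Origin: at bench height, on the jaw's centre line. Its x axis is the direction in which the jaw closes, y points to the side with the round grip (roughly towards the robot), z up. An end block, 50 mm high, stands at x = 117 to 143 mm, y = -45 to 45 mm.
- pad_face (a point): Where the face of the sprung steel pad stands at rest (point fixed to the base, at jig x = 70 mm, y = 0, 32 mm above the bench; the pad is 80 mm wide, 27 mm high). The pad gives up to 40 mm towards +x: 3 N to start it, 0.15 N more per mm. When latched it is pressed in by 6 to 35 mm.
- jaw (a joint): Travel (m) of the sliding wooden jaw, 60 x 88 mm, top 52 mm above the bench. 0 = fully open, its steel face at jig x = -20 mm; grows as it closes towards +x, up to 0.09. About 1 N of friction; stays where it is left. Latched it reads 0.065 plus the strike plate's unmeasured shift (so 0.052 to 0.078), give or take 1.5 mm.
- latch_bar (a joint): Angle (rad) of the latch bar: 10 mm wide (along jig x), 14 mm high, 150 mm long, 0.18 kg, hinged on the jaw, sinks by its own weight (stiffly damped, about 0.2 rad/s). 0 = level, lying on the strike plate; grows as the free end rises, to 1.1. Hinge axis parallel to jig x, at jig y = -30 mm, 65 mm above the bench, 30 mm behind the jaw's face; the bar runs towards +y over the strike plate.
- knob (a point): Centre of the round wooden grip at the bar's free end: a disc 26 mm in diameter and 26 mm thick, flat ends facing -x and +x of the jig. 145 mm from the hinge axis; at jig y = 115 mm, 65 mm above the bench when the bar is level. Overhangs the base's edge. Pinched across its flat ends from above it can be lifted along its arc and pulls the jaw along.
- keeper: Aluminium rail, 170 x 18 x 6 mm, fixed on the base along its +y edge; it carries the upright steel strike plate (8 mm thick, at jig y = 72 mm). Origin: underside of the rail at jig x = 15 mm, y = 72 mm; axes as the jig's. The plate is set along the rail with a shift of -13 to +13 mm in x from this origin and is firmly fixed there; the shift is not measured: feel (or see) it.
- notch_nominal (a point): Middle of the notch's floor at shift 0 (fixed to the rail; true notch: -13 to +13 mm in jig x). Top of the plate along +x: shelf 57 mm above the bench (bar lies on it, jaw open); lip 8 mm long, 14 mm high; notch 13 mm long, floor level with the shelf; back wall 40 mm high. A bar at 0.14 to 0.35 rad clears the lip and stops at the back wall, then it is over the notch, 1.5 mm past its middle.
- work_block: Plain wooden block 46 x 82 x 30 mm with rounded edges, lying loose on the base between jaw and pad, long side across. Origin: centre of its underside.
- spare_block: Bystander: another such block, 46 x 82 x 30 mm, on the bench beside the open end of the base. Origin: centre of its underside.
- cork_block: Bystander: cork sanding block 65 x 110 x 29 mm. Origin: centre of its underside.
- tape_measure: Bystander: pocket tape 64 x 103 x 36 mm. Origin: centre of its underside.
- flat_blank: Bystander: flat wooden blank with round ends, 52 x 150 x 18 mm. Origin: centre of its underside.
- pencil: Bystander: pencil 8 x 179 x 8 mm, on the bench in front of the work holder. Origin: centre of its underside.
- try_square: Bystander: try square 120 x 209 x 23 mm, flat on the bench. Origin: centre of its underside.
Not all that is in view belongs to the job. What is shaped like the work_block but orange is not meant.

How it is judged:
By the outcome, as a careful person would: the job done as asked, in the order asked, and still so for the second after the job is handed in, with the robot touching nothing.
It also fails if it takes over 38 s, if anything falls off the work surface, if the arm or the gripper's body presses on something with over 40 N, if the wrist force passes 120 N, or if a joint passes its speed limit or range.

### The arm

A 7-joint arm with a two-finger parallel gripper is mounted at the origin on a cart in front of the work surface, level with it; the furniture and walls round the work are solid. World frame = base frame: x ahead of the robot, y to its left, z up, the work surface at z = 0. Lengths are in mm, angles in rad, forces in N, time in s.
With the tool pointing down it reaches from about 400 to 900 mm from the base axis. Payload 5.6 kg.
Tool frame: the origin (TCP) lies midway between the tips of the shut fingers; the grasp point (between the pads) lies 19 mm behind it; x points along the fingers, y is the direction in which the jaws open and shut, and the axes are right-handed (so a half turn about x gives the same grasp; the last joint's range is limited). The gripper opens to 92 mm and grips with 3 to 60 N. Pads are 20 mm wide; open, the fingers measure 128 mm over their backs; the gripper's body (75 mm by 189 mm) begins 69 mm behind the grasp point.
Start: joints at [1.163, 0.468, -0.012, 1.603, 0.006, 1.071, -0.056], TCP at [231.855, -607.25, 214.592] pointing down, gripper open.
Joint ranges: [-2.53, 2.53], [-0.31, 2.02], [-1.57, 1.55], [0.28, 2.44], [-1.29, 4.43], [0.15, 1.84], [-2.92, 2.92]. Speed limits (rad/s): [2.57, 2.57, 3.14, 3.14, 3.14, 3.14, 3.14].

### API

Orientations are given as a rotation vector (axis times angle).
In Python, from cell import robot, grip, kin, viewer gives the robot as it stands. Calls block until the motion is done:
- robot.movep(position, orientation): joint-space move of the TCP to a pose.
- robot.servo_line(position, feed=150, rotation=None): straight line of the TCP; rotation=None keeps the orientation; feed is the mean speed in mm/s.
- robot.goto_joints(angles): joint-space move.
- grip(opening, newtons=None): opening from 0.0 (shut) to 1.0 (fully open); newtons is the grip in N (None keeps the last); returns when the fingers have stopped.
- robot.hold(seconds).
- kin.ik(position, orientation): joint angles nearest the present ones, or None.
- robot.observe(): the state.
- viewer.read_camera(name): name is "scene" or "side" or "wrist"; returns the picture (384x512x3 uint8, red, green, blue); there is no depth.
- viewer.camera_info(name): a dict with "camera_matrix" (3x3 intrinsics, pixels), "R" (3x3) and "t" (3): a world point X has camera coordinates R X + t. Camera axes: x right, y down, z forward; pixel columns grow to the right and rows downward; lengths in mm; the calibration is good to about 2 mm. A picture is of the moment at which its call begins: read the wrist's pose just before it. camera_info takes no time and is no camera call; for the wrist camera it gives the pose at the moment of the call.
A pose or a line that the arm cannot do raises robot.IKError and nothing moves.
- robot.job_done(): hands the job in, once; it reports no verdict.
Trained networks look in the newest picture that a camera, given by its name, has taken for a name from the list of things; names that differ only in an ending like _2 or _b are one class to them, and where a whole thing is asked for, a point or a joint stands for the part that bears it (a point fixed in the world has none). Each returns a list of dicts, best first, with "confidence" (0 to 1); they miss things now and then, are a little off and sometimes report something else, mostly with a low value. They report only what shows in the picture. A call takes as long as a camera call. They do not tell look-alikes from the thing itself.
- viewer.silhouettes(name, camera): "mask" (384x512 bool, what is visible of it).
- viewer.pinpoint(name, camera): "at" ([x, y, z] in mm, in the coordinates of the camera as it stood for that picture, good to about 4 mm: a listed point, or the origin of a listed thing).
The state is a dict: "t": time; "joints": joint angles; "joint_velocities": joint speeds; "joint_torque": joint torques, N m; "tcp_pos": TCP position; "tcp_rot": TCP orientation; "contact_force": force on the tool from outside, world axes, zero at the start; "wrist_torque": the same for the moment, N m; "grip_width": opening from 0.0 (shut) to 1.0 (fully open).
Only numpy, scipy, OpenCV 4.12 (cv2) and the standard library are available. Lean on these libraries where they do the work, as an engineer would, in place of code of your own. Each camera call takes 0.05 s, during which the arm holds its last target.

## Working session

There is one attempt and no reset: what is moved stays moved. The work goes in short steps, each a Python script; the robot and the scene stay as the last script left them, time stands still between calls to the robot, and variables do not carry over. Pictures are saved under pics/ and viewed, and the job is handed in when it is done.

```bash
ls; mkdir -p pics
python3 - <<'E'
from cell import robot, grip, kin, viewer
import cv2
print(robot.observe())
for c in ["scene","side","wrist"]:
    im=viewer.read_camera(c); cv2.imwrite(f"pics/a_{c}.png",im[:,:,::-1]); 
    i=viewer.camera_info(c); print(c,i)
E
```

```text
pics
{'t': 0.0, 'joints': array([ 1.16296912,  0.46835659, -0.01160608,  1.6036319 ,  0.00601786,
        1.07138114, -0.05631367]), 'joint_velocities': array([ 0.00114513,  0.00113765,  0.00027293,  0.00047565,  0.00178398,
       -0.00120794, -0.00012709]), 'joint_torque': array([-6.92684844e-04, -5.20578611e+01, -1.27176478e-02, -2.43750536e+01,
       -5.65595878e-02,  1.73620367e-02,  1.57051845e-04]), 'tcp_pos': array([ 231.63524288, -606.70182799,  213.65028059]), 'tcp_rot': array([ 2.02266581,  0.37485746, -2.02359063]), 'contact_force': array([-0.74555675,  0.94759937,  0.45718835]), 'wrist_torque': array([-0.06135976,  0.00759962, -0.01730546]), 'grip_width': 0.9977385093857382}
scene {'camera_matrix': array([[434.52522873,   0.        , 261.55833197],
       [  0.        , 434.52522873, 194.6207841 ],
       [  0.        ,   0.        ,   1.        ]]), 'R': array([[-0.71200955, -0.70196771,  0.01684428],
       [-0.31533523,  0.29822833, -0.90090152],
       [ 0.62738034, -0.64676208, -0.43369657]]), 't': array([ 333.30069312,  253.7731989 , 1200.28121162])}
side {'camera_matrix': array([[441.56551511,   0.        , 258.65915652],
       [  0.        , 441.56551511, 192.41068412],
       [  0.        ,   0.        ,   1.        ]]), 'R': array([[ 0.99449659, -0.10472741, -0.00294961],
       [-0.05548909, -0.50262889, -0.86271963],
       [ 0.08886783,  0.8581354 , -0.50567395]]), 't': array([-504.73911827,   80.96154319, 1263.24014674])}
wrist {'camera_matrix': array([[294.06263996,   0.        , 250.86038619],
       [  0.        , 294.06263996, 196.67167662],
       [  0.        ,   0.        ,   1.        ]]), 'R': array([[ 3.57455200e-01, -9.33930069e-01, -6.37449552e-04],
       [-8.95005683e-01, -3.42752001e-01,  2.85457342e-01],
       [-2.66815682e-01, -1.01467690e-01, -9.58391204e-01]]), 't': array([-648.98807191,  -33.8722831 ,  393.20384419])}
```

View pics/a_scene.png

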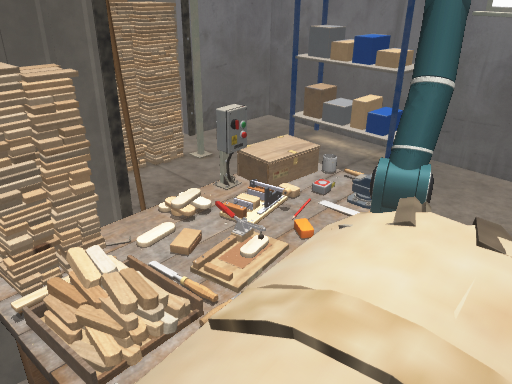

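View pics/a_side.png

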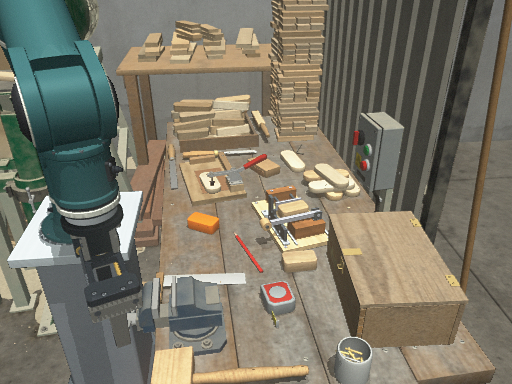

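View pics/a_wrist.png

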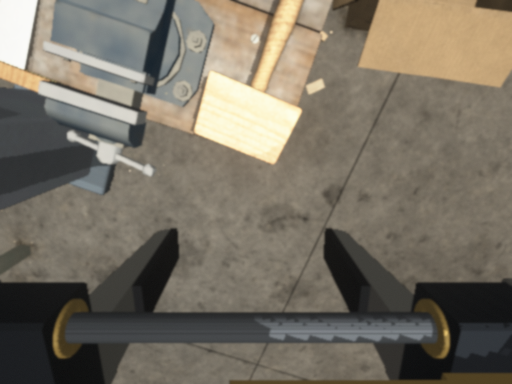

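The side view shows the work holder at about (290,220), with an orange look-alike block at (203,222). The wrist view doesn't reach the holder. I'll crop in and run pinpoint.

```bash
cat > h.py <<'E'
from cell import robot, grip, kin, viewer
import numpy as np, cv2
from scipy.spatial.transform import Rotation as Rn
def w(cam,p,info=None):
    i=info or viewer.camera_info(cam); return i["R"].T@(np.array(p)-i["t"])
def px(cam,X,info=None):
    i=info or viewer.camera_info(cam); c=i["camera_matrix"]@(i["R"]@np.array(X,float)+i["t"]); return c[:2]/c[2]
E
python3 - <<'E'
from h import *
for c in ["side","scene"]:
    im=viewer.read_camera(c)
    for n in ["jig","pad_face","knob","keeper","notch_nominal","work_block","latch_bar","jaw","spare_block","pencil"]:
        for d in viewer.pinpoint(n,c)[:3]:
            X=w(c,d["at"]); print(c,n,round(d["confidence"],2),X.round(1),px(c,X).round(0))
for c,b in [("side",(240,175,345,285)),("scene",(210,165,350,250))]:
    im=cv2.imread(f"pics/a_{c}.png")[b[1]:b[3],b[0]:b[2]]
    f=min(780/im.shape[1],590/im.shape[0])
    cv2.imwrite(f"pics/b_{c}.png",cv2.resize(im,None,fx=f,fy=f,interpolation=cv2.INTER_CUBIC))
print(robot.observe()["t"])
E
```

```text
side jig 0.61 [607.3 -96.9  -1.8] [298. 227.]
side jig 0.23 [ 511.  -163.6   66.8] [267. 222.]
side pad_face 0.75 [591.5 -25.1  32.9] [288. 204.]
side knob 0.68 [ 510.4 -167.8   65.1] [267. 224.]
side keeper 0.74 [535.6 -95.5  12.7] [272. 224.]
side notch_nominal 0.82 [534.7 -98.3  55. ] [272. 212.]
side work_block 0.93 [597.7 -55.4  15.9] [292. 214.]
side work_block 0.79 [347.3 -69.6  -2.7] [204. 228.]Traceback (most recent call last):
  File "<stdin>", line 5, in <module>
ValueError: it knows: cork_block, flat_blank, jig, keeper, knob, notch_nominal, pad_face, pencil, spare_block, tape_measure, try_square, work_block
```

Run:
```python
from h import *
for c in ["scene","side"]:
    im=viewer.read_camera(c)
    for n in ["jig","pad_face","knob","keeper","work_block","spare_block","pencil"]:
        for d in viewer.pinpoint(n,c)[:3]:
            X=w(c,d["at"]); print(c,n,round(d["confidence"],2),X.round(1),px(c,X).round(0))
for c,b in [("side",(240,175,345,285)),("scene",(210,165,350,250))]:
    im=cv2.imread(f"pics/a_{c}.png")[b[1]:b[3],b[0]:b[2]]
    f=min(780/im.shape[1],590/im.shape[0])
    cv2.imwrite(f"pics/b_{c}.png",cv2.resize(im,None,fx=f,fy=f,interpolation=cv2.INTER_CUBIC))
print(robot.observe()["t"])
```

```text
scene jig 0.65 [604.8 -96.   -1.8] [254. 204.]
scene jig 0.38 [531.9 -97.5  16.9] [268. 206.]
scene pad_face 0.93 [587.3 -27.1  30.8] [244. 204.]
scene knob 0.58 [ 507.2 -165.    62.7] [286. 191.]
scene keeper 0.59 [532.1 -95.   17.7] [267. 206.]
scene work_block 0.73 [342.8 -70.8  -1.4] [303. 232.]
scene work_block 0.68 [596.9 -59.2  14.7] [248. 204.]
scene spare_block 0.71 [ 572.6 -262.3   -2.7] [289. 194.]
scene spare_block 0.24 [ 339.8 -335.9    2.9] [349. 206.]
scene pencil 0.58 [ 454.8 -191.3    1.1] [300. 209.]
side jig 0.81 [607.2 -95.7   1.5] [298. 226.]
side pad_face 0.63 [591.8 -24.3  32.5] [288. 204.]
side pad_face 0.58 [534.2 -97.2  55.6] [272. 212.]
side knob 0.77 [ 510.6 -164.4   63.9] [266. 224.]
side knob 0.69 [590.8 -21.9  31.6] [288. 203.]
side keeper 0.63 [531.1 -93.8  15.3] [271. 223.]
side work_block 0.93 [349.  -71.9  -1.2] [205. 228.]
side work_block 0.8 [598.6 -56.2  14.8] [292. 215.]
side spare_block 0.72 [ 5.779e+02 -2.601e+02 -3.000e-01] [298. 265.]
side pencil 0.56 [ 457.8 -192.7    6. ] [247. 250.]
1.3
```

View pics/b_side.png

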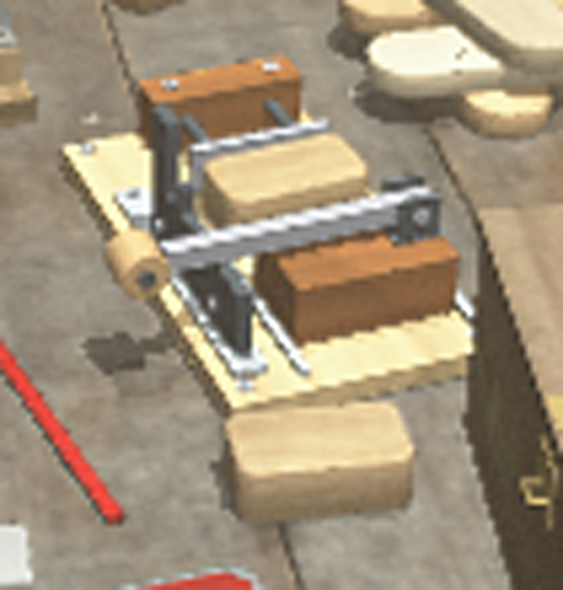

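View pics/b_scene.png

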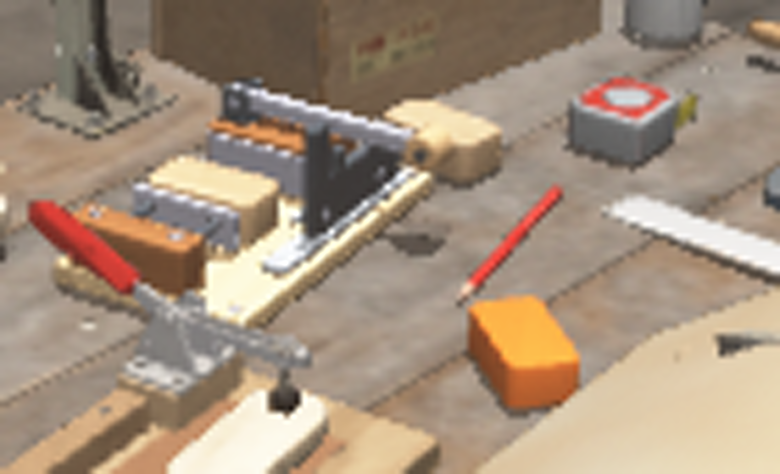

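The side crop shows four things that could be taken for the work block:
- The plain block between the dark-brown jaw and the steel pad, at side (292,210). This is the real one.
- The spare block at side (298,262).
- The orange look-alike at side (203,222).
- The toggle-clamp blank at side (208,182), which is another fixture.

The grip I want is the round wooden knob at side (267,222). The red lever at (256,160) belongs to the other clamp. I'll go above the knob and take a close look.

```bash
cat >> h.py <<'E'
import json,os
O0=np.array([606.,-96.,0]); TH0=np.arctan2(.975,-.22)
if os.path.exists("jig.json"):
    _=json.load(open("jig.json")); O0=np.array(_["O"]); TH0=_["th"]
ux=np.array([np.cos(TH0),np.sin(TH0),0]); uy=np.array([-ux[1],ux[0],0]); uz=np.array([0,0,1.])
def J(x,y,z): return O0+x*ux+y*uy+z*uz
def toJ(X): d=np.array(X)-O0; return np.array([d@ux,d@uy,d[2]])
def rot(s): 
    x=-uz; y=s*ux; return Rn.from_matrix(np.column_stack([x,y,np.cross(x,y)])).as_rotvec()
E
python3 - <<'E'
from h import *
o=robot.observe(); M=Rn.from_rotvec(o["tcp_rot"]).as_matrix(); print(M.round(2))
i=viewer.camera_info("wrist"); C=-i["R"].T@i["t"]; print("cam in tool",(M.T@(C-o["tcp_pos"])).round(1),"cam axis in tool",(M.T@i["R"][2]).round(2))
for s in (1,-1):
    print(s,kin.ik(J(-50,115,180),rot(s)),kin.ik(J(20,105,60),rot(s)))
E
```

```text
[[-0.    0.36 -0.93]
 [ 0.   -0.93 -0.36]
 [-1.   -0.    0.  ]]
cam in tool [-172.3   -0.6  -80.3] cam axis in tool [0.96 0.   0.29]
1 [ 0.86946141  0.42759618 -0.75570152  1.88548422  0.35301204  0.96595073
  1.74684748] [ 0.67124462  0.57066554 -0.67205123  2.02093981  0.53016719  0.72761042
  1.46139661]
-1 [ 0.47438261  0.32998324 -0.25545239  1.90969901  0.10353116  0.91448902
 -1.18002255] [ 0.3404782   0.47828932 -0.25473086  2.04164784  0.19438245  0.64403507
 -1.39172056]
```

Run:
```python
from h import *
robot.movep(J(5,90,190),rot(-1))
print(robot.observe()["t"])
i=viewer.camera_info("wrist"); im=viewer.read_camera("wrist")
json.dump({k:np.array(v).tolist() for k,v in i.items()},open("cam1.json","w"))
cv2.imwrite("pics/c_wrist.png",cv2.resize(im[:,:,::-1],(768,576),interpolation=cv2.INTER_CUBIC))
cv2.imwrite("raw1.png",im[:,:,::-1])
for n in ["jig","pad_face","knob","keeper","notch_nominal","work_block"]:
    for d in viewer.pinpoint(n,"wrist")[:2]:
        X=w("wrist",d["at"],i); print(n,round(d["confidence"],2),X.round(1),toJ(X).round(1),px("wrist",X,i).round(0))
print(robot.observe()["t"],robot.observe()["contact_force"])
```

```text
3.3583
jig 0.9 [606.6 -91.   -0.9] [ 4.7 -1.7 -0.9] [250.  99.]
pad_face 0.92 [590.6 -30.3  37.5] [67.5  0.6 37.5] [190. 100.]
knob 0.83 [ 507.8 -157.3   67.9] [-38.2 109.3  67.9] [291. 207.]
keeper 0.84 [536.1 -98.2  18.8] [13.2 68.7 18.8] [243. 161.]
keeper 0.73 [ 6.105e+02 -9.140e+01 -1.000e-01] [ 3.5 -5.4 -0.1] [251.  95.]
notch_nominal 0.91 [534.8 -97.1  56.7] [14.6 69.7 56.7] [241. 168.]
work_block 0.77 [345.1 -68.1   2.9] [ 84.7 248.4   2.9] [193. 287.]
work_block 0.73 [599.1 -53.4  20. ] [43.1 -2.7 20. ] [215.  97.]
3.7083 [ 0.05740836 -0.16329501  0.47762438]
```

View pics/c_wrist.png

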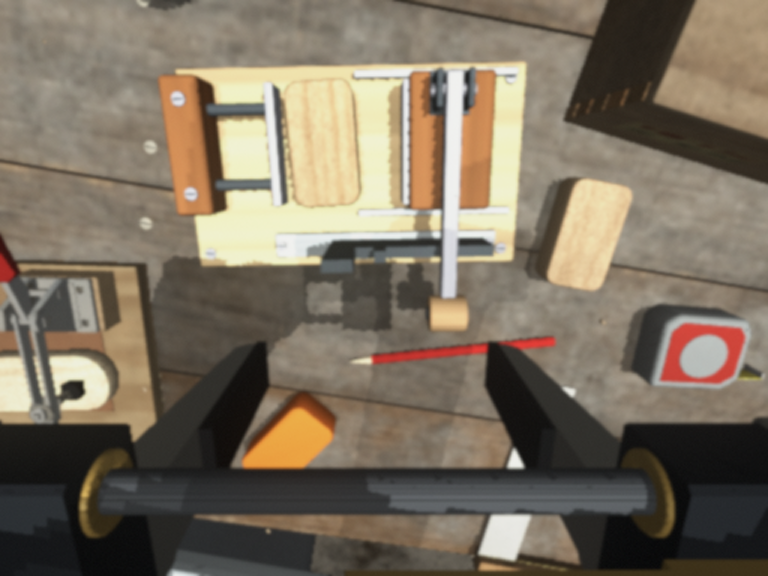

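Run:
```python
from h import *
i={k:np.array(v) for k,v in json.load(open("cam1.json")).items()}
def ray(u,v,z):
    K=i["camera_matrix"]; d=i["R"].T@np.linalg.solve(K,[u,v,1]); C=-i["R"].T@i["t"]
    return C+d*(z-C[2])/d[2]
for n,p,z in [("TL",(176,70),15),("TR",(525,63),15),("BR",(514,260),15),("BL",(202,265),15),("knob",(448,314),70),("plate end L",(338,250),97)]:
    print(n,toJ(ray(p[0]/1.5,p[1]/1.5,z)).round(1))
im=cv2.imread("raw1.png")[145:235,180:350]
cv2.imwrite("pics/d.png",cv2.resize(im,(790,418),interpolation=cv2.INTER_CUBIC))
```

```text
TL [146.7 -54.1  15. ]
TR [-101.7  -58.4   15. ]
BR [-106.5   84.3   15. ]
BL [144.3  88.1  15. ]
knob [-46.1 111.   70. ]
plate end L [27.4 60.4 97. ]
```

View pics/d.png

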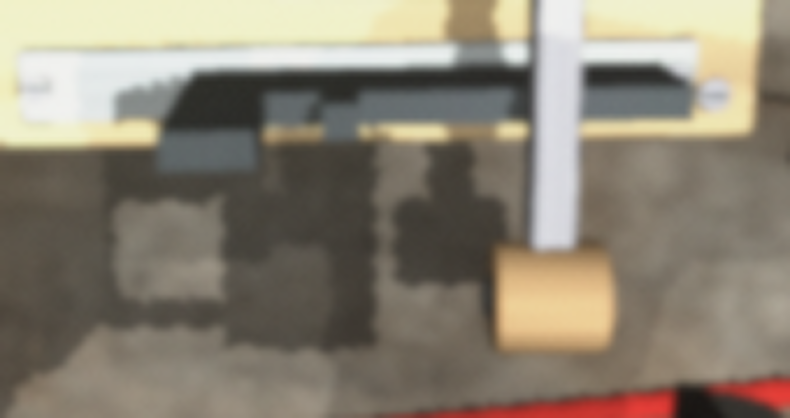

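Run:
```python
from h import *
i={k:np.array(v) for k,v in json.load(open("cam1.json")).items()}
cams={"wrist":i,"side":viewer.camera_info("side"),"scene":viewer.camera_info("scene")}
def ray(u,v,z,c="wrist"):
    i=cams[c];K=i["camera_matrix"]; d=i["R"].T@np.linalg.solve(K,[u,v,1]); C=-i["R"].T@i["t"]
    return C+d*(z-C[2])/d[2]
k={"wrist":(180+555/4.647,145+300/4.647),"side":(266.1,224.4),"scene":(286.1,191.9)}
for c,p in k.items(): print(c,ray(*p,65,c).round(1))
from scipy.optimize import least_squares
r=least_squares(lambda X: np.concatenate([px(c,X,cams[c])-p for c,p in k.items()]),[509,-166,65]); print("tri",r.x.round(1),r.fun.round(1))
th=TH0+0.018; print("th",th)
d=np.array([np.cos(th),np.sin(th),0]); e=np.array([-d[1],d[0],0])
f=lambda u,v,z:(lambda X:(round((X-r.x)@d,1),round((X-r.x)@e,1)))(ray(180+u/4.647,145+v/4.647,z))
for n,u,v,z in [("notch L",260,107,57),("notch R",322,113,57),("lipR top",358,112,71),("lipL top",322,120,71),("wall top R",258,150,97),("wall top L",157,150,97),("shelf end",690,102,57),("bar",555,100,72),("bar root",563,-200,72)]:
    print(n,f(u,v,z))
print(px("wrist",r.x,i))
```

```text
wrist [ 506.3 -167.5   65. ]
side [ 509.  -169.6   65. ]
scene [ 500.3 -158.9   65. ]
tri [ 506.4 -167.7   63.4] [-0.  -0.5 -1.1  0.2  0.3 -0.8]
th 1.810720822751732
notch L (np.float64(67.0), np.float64(-44.7))
notch R (np.float64(53.0), np.float64(-43.1))
lipR top (np.float64(45.1), np.float64(-45.9))
lipL top (np.float64(52.9), np.float64(-44.3))
wall top R (np.float64(65.5), np.float64(-43.8))
wall top L (np.float64(85.6), np.float64(-44.2))
shelf end (np.float64(-30.3), np.float64(-44.0))
bar (np.float64(2.7), np.float64(-47.9))
bar root (np.float64(2.8), np.float64(-109.4))
[299.41669099 209.05237475]
```

The wrist view shows:
- Knob at (448,314).
- Strike plate running right to left: shelf, lip at about x=340 in the enlarged crop, notch 260–322, back wall 157–258. That puts the notch about 58 mm of travel ahead, so the shift is about -7 mm.
- Pencil in front of the knob, clear of the fingers.

The knob's position agrees across cameras to a few mm. I'll grasp it now.

```bash
python3 - <<'E'
import json,numpy as np
th=1.8107;ux=np.array([np.cos(th),np.sin(th),0]);uy=np.array([-ux[1],ux[0],0])
O=np.array([506.2,-166.2,0])+50*ux-115*uy
json.dump({"O":O.tolist(),"th":th},open("jig.json","w"))
E
cat > s1.py <<'E'
from h import *
robot.movep(J(-50,115,120),rot(-1))
grip(0.7,25)
robot.servo_line(J(-50,115,46),feed=80)
o=robot.observe(); print(o["t"],toJ(o["tcp_pos"]).round(1),o["contact_force"].round(1))
i=viewer.camera_info("wrist"); im=viewer.read_camera("wrist")
cv2.imwrite("pics/e.png",cv2.resize(im[:,:,::-1],(768,576)))
E
python3 s1.py
```

```text
5.8083 [-50.2 114.6  46.4] [-0.  -0.3 -0.4]
```

View pics/e.png

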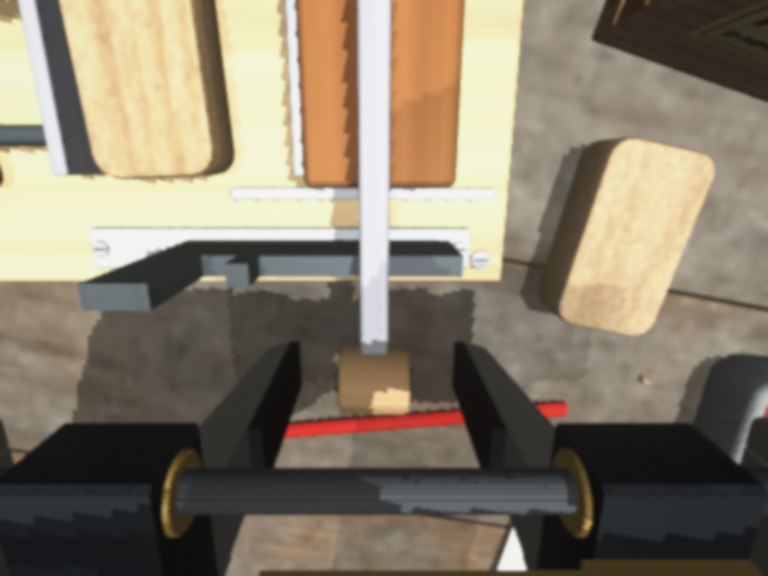

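Run:
```python
from h import *
for p in [(-50,115,65),(-50,115,78),(-50,102,65),(-50,128,65)]: print(p,(px("wrist",J(*p))*1.5).round(0))
grip(0.2,25)
o=robot.observe(); print(o["t"],toJ(o["tcp_pos"]).round(1),o["contact_force"].round(1),o["grip_width"]*92)
```

```text
(-50, 115, 65) [377. 382.]
(-50, 115, 78) [377. 399.]
(-50, 102, 65) [377. 351.]
(-50, 128, 65) [377. 411.]
6.5167 [-49.9 115.   46. ] [-0.1  0.2  1.1] 26.12798825443422
```

The knob sits centred between the fingers and is held at 26.1 mm. Next I lift it along the arc.

```bash
cat >> h.py <<'E'
def K(x,a): return J(x,-30+145*np.cos(a),46+145*np.sin(a))
def st(tag=""):
    o=robot.observe(); f=o["contact_force"]; p=toJ(o["tcp_pos"])
    print(tag,round(o["t"],2),p.round(1),"F jig",round(f@ux,1),round(f@uy,1),round(f[2],1),"gw",round(o["grip_width"]*92,1)); return p,np.array([f@ux,f@uy,f[2]])
E
python3 - <<'E'
from h import *
for a in (0.06,.12,.18,.24):
    robot.servo_line(K(-50,a),feed=45); st(a)
i=viewer.camera_info("wrist"); im=viewer.read_camera("wrist")
cv2.imwrite("pics/f.png",cv2.resize(im[:,:,::-1],(768,576)))
im=viewer.read_camera("side"); cv2.imwrite("pics/f2.png",cv2.resize(im[175:285,220:345,::-1],None,fx=5,fy=5,interpolation=cv2.INTER_CUBIC))
E
```

```text
0.06 6.86 [-49.8 114.8  54.9] F jig 0.7 -0.8 -1.4 gw 25.9
0.12 7.2 [-49.9 114.2  63.6] F jig 0.9 -0.0 -0.9 gw 26.1
0.18 7.54 [-50.  112.9  72.2] F jig 0.8 1.4 -2.3 gw 25.8
0.24 7.88 [-50.  111.2  80.7] F jig 1.5 2.4 -2.0 gw 25.7
```

View pics/f.png

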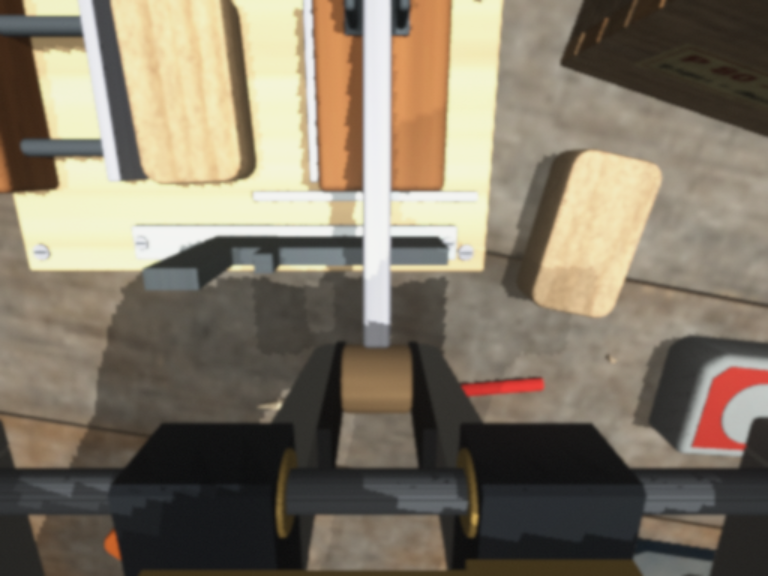

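View pics/f2.png

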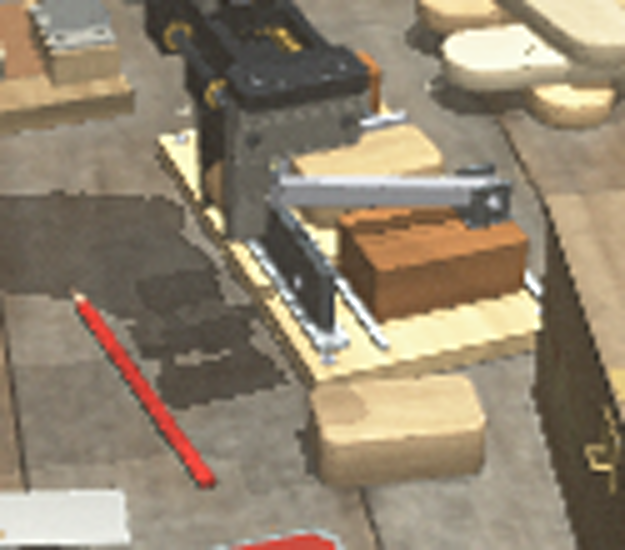

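The bar is lifted clear of the shelf in both pictures, with the knob still between the pads at about (376,380). Now I slide the jaw and feel for the back wall.

Run:
```python
from h import *
for s in (20,36,46,50,53):
    robot.servo_line(K(-50+s,.24),feed=45); p,f=st(s)
    if abs(f[0])>15 or np.hypot(f[1],f[2])>12: break
```

```text
20 8.57 [-29.2 111.2  80.4] F jig 0.7 4.3 0.6 gw 25.8
36 9.08 [-13.2 111.1  80.3] F jig 1.2 4.6 0.6 gw 26.1
46 9.46 [ -4.6 111.1  80.5] F jig -2.0 4.6 0.3 gw 26.2
50 9.71 [ -1.3 111.1  80.5] F jig -4.2 5.3 -0.9 gw 25.6
53 9.96 [  1.3 111.1  80.6] F jig -5.3 4.8 -0.6 gw 25.9
```

Run:
```python
from h import *
last=None
for s in np.arange(54.5,75,1.5):
    robot.servo_line(K(-50+s,.24),feed=20); robot.hold(0.05); p,f=st(s)
    if last is not None and (f[0]<-14 or last-f[0]>2.5): break
    last=f[0]
```

```text
54.5 10.26 [  2.4 111.1  80.6] F jig -4.8 3.7 -0.8 gw 25.8
56.0 10.56 [  3.7 111.1  80.6] F jig -6.9 4.6 -0.7 gw 26.2
57.5 10.86 [  5.1 111.1  80.6] F jig -7.2 4.9 -0.8 gw 25.7
59.0 11.16 [  6.5 111.   80.6] F jig -7.2 4.3 -0.8 gw 25.5
60.5 11.46 [  7.9 111.1  80.6] F jig -7.0 4.2 -1.3 gw 26.0
62.0 11.76 [  9.3 111.1  80.6] F jig -6.6 4.2 -2.0 gw 25.6
63.5 12.06 [  9.5 111.   80.7] F jig -10.5 4.4 -2.9 gw 25.8
```

The bar met the back wall at x≈9.5 (travel 59.5), which matches what I saw. I'll ease off 1.2 mm and let the bar sink, watching the forces.

Run:
```python
from h import *
s=61.0
robot.servo_line(K(-50+s,.24),feed=15); robot.hold(0.1); p,f=st("ease")
s+=np.clip(8.2-p[0],-1,1); 
ok=True
for a in np.arange(.22,-0.001,-.02):
    robot.servo_line(K(-50+s,a),feed=18); p,f=st(round(a,2))
    if f[2]>6 or abs(f[0])>16: print("stop"); ok=False; break
    s+=0.5*np.clip(8.2-p[0],-.6,.6)
print("s",s)
i=viewer.camera_info("wrist"); im=viewer.read_camera("wrist")
cv2.imwrite("pics/g.png",cv2.resize(im[:,:,::-1],(768,576)))
im=viewer.read_camera("side"); cv2.imwrite("pics/g2.png",cv2.resize(im[175:285,220:345,::-1],None,fx=5,fy=5,interpolation=cv2.INTER_CUBIC))
```

```text
ease 12.47 [  8.9 111.   80.6] F jig -6.1 4.4 -1.1 gw 26.0
0.22 12.79 [  8.7 111.5  77.9] F jig -4.4 5.7 1.8 gw 26.0
0.2 13.1 [  8.5 112.   75.1] F jig -4.3 5.3 1.7 gw 26.0
0.18 13.41 [  8.4 112.4  72.3] F jig -4.2 4.9 1.6 gw 25.5
0.16 13.72 [  8.3 112.8  69.5] F jig -4.1 5.0 0.2 gw 25.9
0.14 14.03 [  8.2 113.   66.6] F jig -4.3 5.1 -0.3 gw 25.9
0.12 14.33 [  8.2 113.3  63.8] F jig -4.0 4.5 1.3 gw 26.0
0.1 14.64 [  8.1 113.5  60.9] F jig -4.7 5.0 0.1 gw 25.4
0.08 14.95 [  8.1 113.7  58.1] F jig -4.4 2.5 0.2 gw 25.9
0.06 15.26 [  8.1 113.8  55.2] F jig -5.6 3.5 0.8 gw 25.9
0.04 15.57 [  8.1 113.8  52.3] F jig -4.3 3.2 0.9 gw 26.0
0.02 15.88 [  8.1 113.8  49.4] F jig -4.8 3.2 0.0 gw 25.6
0.0 16.18 [  8.1 113.8  46.9] F jig -4.7 4.6 3.5 gw 26.2
s 60.04666383242437
```

View pics/g.png

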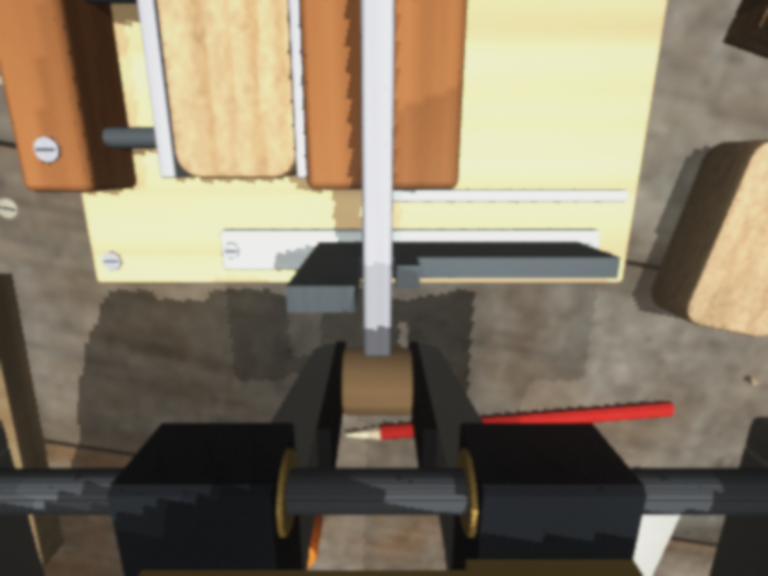

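View pics/g2.png

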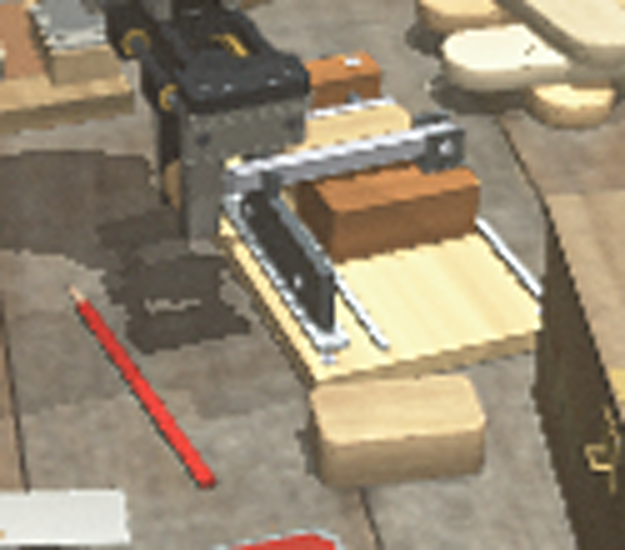

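The bar lies in the notch between the lip and the back wall (wrist about (376,270)), level, with the floor felt at 3.5 N. The block is squeezed against the pad. I'll hold briefly, release and retreat straight up.

Run:
```python
from h import *
robot.hold(0.4); st("hold")
grip(0.55,10); robot.hold(0.2); p,_=st("open")
robot.servo_line(J(p[0],p[1],125),feed=90)
robot.servo_line(J(p[0]+5,95,190),feed=120); st("up")
i=viewer.camera_info("wrist"); im=viewer.read_camera("wrist")
cv2.imwrite("pics/i.png",cv2.resize(im[:,:,::-1],(768,576)))
im=viewer.read_camera("side"); cv2.imwrite("pics/i2.png",cv2.resize(im[175:285,220:345,::-1],None,fx=5,fy=5,interpolation=cv2.INTER_CUBIC))
im=viewer.read_camera("scene"); cv2.imwrite("pics/i3.png",cv2.resize(im[165:250,210:350,::-1],None,fx=5,fy=5,interpolation=cv2.INTER_CUBIC))
for c in ("side","scene"):
  for d in viewer.pinpoint("knob",c)[:1]: print(c,toJ(w(c,d["at"])).round(1),d["confidence"])
st()
```

```text
hold 16.68 [  8.1 113.8  46.8] F jig -4.5 4.3 3.5 gw 26.1
open 17.43 [ 10.1 115.   46. ] F jig 0.9 0.5 0.2 gw 50.5
up 19.17 [ 15.2  95.7 189.2] F jig -0.5 0.2 -0.5 gw 50.6
side [  4.3 111.4  66.1] 0.9
scene [ 7.  76.8 54.6] 0.51
 19.42 [ 15.2  95.6 189.3] F jig -0.0 0.0 1.4 gw 50.4
```

View pics/i.png

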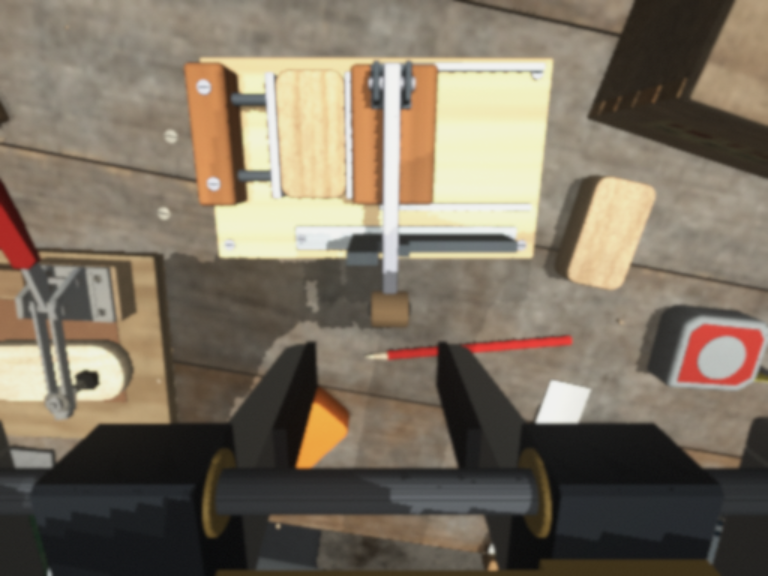

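View pics/i2.png

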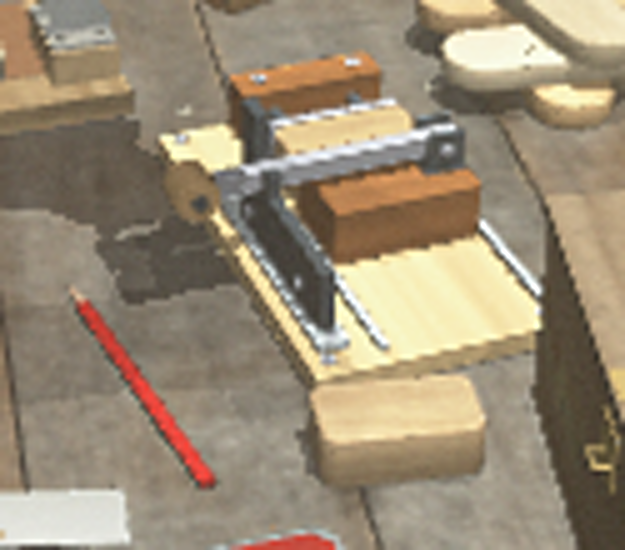

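View pics/i3.png

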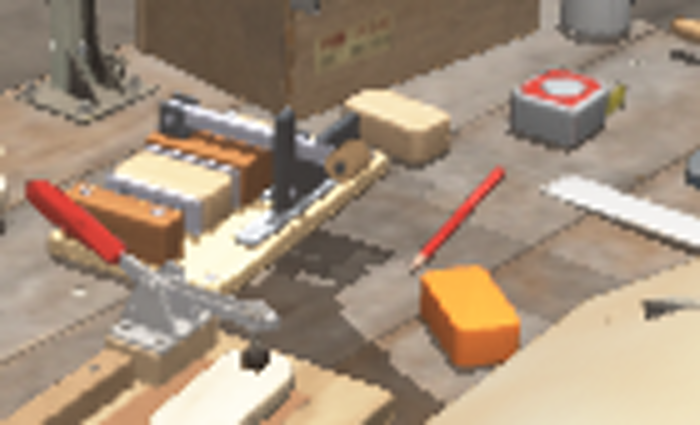

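All three views show the bar level in the notch between lip and back wall, with the jaw, block and pad pressed together and the arm clear. The pencil, spare block and tape haven't moved. Handing in.

Run:
```python
from h import *
print(robot.job_done()); print(robot.observe()["t"])
```

```text
the job is handed in; nothing more can be done
None
the job is handed in; nothing more can be done
```

The block is clamped and the latch bar is holding the jaw by itself. I handed the job in at about 19.4 s.

I pinched the grip, lifted the bar to 0.24 rad and slid the jaw until the bar met the back wall at 59.5 mm travel (about 10 N). I then eased off about 1.3 mm and followed the bar down until it touched the notch floor (3.5 N), then let go and backed off.

**Last checks:**
- **Bar:** the wrist and side pictures show it level in the notch between lip and wall. The side camera put the grip 66 mm above the bench, against 65 mm for a level bar.
- **Clamping:** the block is squeezed between the jaw and the pressed-in pad.
- **Bystanders:** the pencil, spare block and tape measure look unmoved. I didn't check the others separately.
- **One disagreement:** the scene camera put the grip about 35 mm off in y and 10 mm low, at confidence 0.51. I discounted it because the pictures contradict it.

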